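Weigh the salt shaker on the kitchen scale

TASK

See how much salt is left: pick up the glass salt shaker with the metal cap and set it gently, standing upright, on the middle of the kitchen scale's round pan, then let go so that the scale carries it. Do not drive the pan down to its stop, and do not knock over the wooden pepper mill.

Things in the scene. Friction and masses are not known exactly. Their poses are not given: they have to be found in the camera images.
- salt_shaker: Clear glass salt shaker, white salt inside, domed grey metal cap; round, 44 mm across, 90 tall, about 0.2 kg. Upright in a row of three (with pepper mill and an empty glass 66 across, 82 tall), 100 mm apart, any order; the row runs away from the robot, left of the scale. Fingers closing along world y have room. Origin: centre of underside; z up. Grip the body 30 to 60 mm above the underside.
- pan_centre (a point): Centre of the pan's top face: flat round steel disc 130 mm across, 6 thick, with a thin dark centring ring 71 mm across, on a low white kitchen scale (housing 150 x 150, 46 high; sloping dial towards the robot, reaching 142 mm from the pan's centre). Top of the empty pan: 71 mm above the worktop, open above. The point sinks with the pan; z up. The scale cannot slide.
- scale_pan (a joint): How far the pan is pressed down, in m: 0 empty, 0.014 on its stop. The pan moves straight down on a spring of about 500 N/m (it starts to sink at about 0.2 N and meets the stop at about 7 N); the shaker's weight sinks it about 3 to 5 mm. The dial's needle turns with it.
- pepper_mill: Pepper mill of dark turned wood with a small metal knob on top, 58 mm across and 150 mm tall, upright in the same row. Not to be weighed, only left standing. (A wall cupboard hangs 0.66 m above the worktop over its right-hand part, right of the scale: keep the TCP below 0.3 m there.) Origin: centre of its underside; z is up its axis.

How it is judged:
By the outcome, as a careful person would: the job done as asked, in the order asked, and still so for the second after the job is handed in, with the robot touching nothing.
It also fails if it takes over 42 s, if anything falls off the work surface, if the arm or the gripper's body presses on something with over 40 N, if the wrist force passes 120 N, or if a joint passes its speed limit or range.

ROBOT

A 7-joint arm with a two-finger parallel gripper is mounted at the origin on a cart in front of the work surface, level with it; the furniture and walls round the work are solid. World frame = base frame: x ahead of the robot, y to its left, z up, the work surface at z = 0. Lengths are in m, angles in rad, forces in N, time in s.
With the tool pointing down it reaches from about 0.425 to 0.95 m from the base axis. Payload 4.7 kg.
Tool frame: the origin (TCP) lies between the finger pads, 19 mm behind the fingertips; this is the grasp point; z points along the fingers, y is the line along which they close (so a half turn about z gives the same grasp; the last joint's range is limited). The gripper opens to 85 mm and grips with 20 to 120 N. Pads are 22 mm wide; open, the fingers measure 114 mm over their backs; the gripper's body (76 mm by 85 mm) begins 54 mm behind the grasp point. The pads swing forward as they close: fully open they stand 13 mm farther back than shut.
Start: joints at [1.233, 0.469, -0.049, 1.532, 0.024, 1.141, -0.082], TCP at [0.205, -0.643, 0.25] pointing down, gripper open.
Joint ranges: [-2.59, 2.59], [-0.33, 1.99], [-1.39, 1.29], [0.1, 2.45], [-1.04, 4.18], [0.21, 1.99], [-2.66, 2.66]. Speed limits (rad/s): [2.57, 2.57, 3.14, 3.14, 3.14, 3.14, 3.14].

INTERFACE

Orientations are given as [roll, pitch, yaw] about the fixed x, y, z axes, in that order (R = Rz(yaw) Ry(pitch) Rx(roll)).
In Python, from rig import env, viewer, ticket, sense gives the robot as it stands (env), with the cameras (viewer), the readings as plain functions and the job (ticket).
- The arm moves only by the tool shift_gripper, called after "Call:" by a JSON object that holds its "name" and its "arguments", one argument or row to a line. Schema: {"type":"object","properties":{"segments":{"type":"array","items":{"type":"object","properties":{"jaw":{"type":"number"},"trans":{"type":"array","items":{"type":"number"},"minItems":3,"maxItems":3},"spin":{"type":"number"}},"additionalProperties":false,"required":["jaw"]},"minItems":1,"maxItems":10},"grip_force":{"type":"number"},"only":{"type":"string"},"quiet":{"type":"boolean"},"lines":{"type":"string"}},"required":["segments"],"additionalProperties":false}. segments is a list of rows, 1 to 10 of them, each an object with the fields jaw (the finger opening in m), trans (a list: dx, dy, dz in mm), spin (a turn about the tool's z in rad); a field left out counts as zero (the opening has to be given); each row is the pose to reach, as a shift and turn from the pose commanded when the call began, along the tool's axes at that moment; what a row does not reach only later rows make up. A row lasts 1/10 s, in which the tool goes at most 0.05 m and 0.15 rad, less where a joint would pass 70% of its speed; a pose out of reach is approached as far as the arm can. The fingers move at their own pace and stop on an object; grip_force is the grip in N (left out, the last holds). Time passes only in rows, so rows that do not move let the fingers close. The tool returns the time, the measured TCP pose, the force, the opening and the grip force at its end. only (a regular expression) keeps the lines of the reply that match it, lines (a string "A,B") keeps lines A to B, and quiet returns only ok. Input that does not fit is refused with a message, and nothing moves.
- sense(): the state, without advancing time (a new reading comes with each control period).
- viewer.camera(name): name is "side" or "top"; returns the picture (384x512x3 uint8, red, green, blue); there is no depth.
- viewer.camera_params(name): a dict with "fx", "fy", "cx", "cy" (pixels), "extrinsics" (4x4, takes a point from world to camera coordinates). Camera axes: x right, y down, z forward; pixel columns grow to the right and rows downward; lengths in m; the calibration is good to about 2 mm. A picture is of the moment at which its call begins. camera_params takes no time and is no camera call.
- ticket.hand_in(): hands the job in; it is judged then, once.
The state is a dict: "t": time; "q": joint angles; "joint_vel": joint speeds; "joint_torque": joint torques, N m; "eef_pos": TCP position; "ee_rot": TCP orientation; "force": force on the tool from outside, world axes, zero at the start; "torque": the same for the moment, N m; "gripper_width": finger opening in m; "gripper_force": force on a finger pad.
Only numpy, scipy, OpenCV 4.12 (cv2) and the standard library are available. Lean on these libraries where they do the work, as an engineer would, in place of code of your own. Each camera call takes 0.05 s, during which the arm holds its last target. There are 200 camera calls.

## Working session

There is one attempt and no reset: what is moved stays moved. The work goes in short steps, Python scripts to look and compute and a tool call to move; the robot and the scene stay as the last step left them, time stands still between calls to the robot, and variables do not carry over. Pictures are saved under pics/ and viewed, at most 10 in all, crops included, and the job is handed in when it is done.

```bash
mkdir -p pics; ls; python3 - <<'E'
from rig import env, viewer, ticket, sense
import cv2,numpy as np
np.set_printoptions(precision=4,suppress=True)
for n in("side","top"):
    cv2.imwrite(f"pics/{n}0.png",viewer.camera(n)[:,:,::-1]); p=viewer.camera_params(n); print(n,p["fx"],p["fy"],p["cx"],p["cy"]);print(p["extrinsics"])
s=sense();print(s["t"],s["eef_pos"],s["ee_rot"],s["gripper_width"])
E
```

```text
pics
rig.py
side 412.8277533862251 412.8277533862251 253.15433688261564 194.28896749857998
[[-0.8648 -0.5018 -0.0181  0.3779]
 [-0.2882  0.5256 -0.8004  0.3403]
 [ 0.4112 -0.687  -0.5991  0.5175]
 [ 0.      0.      0.      1.    ]]
top 400.6231708766068 400.6231708766068 257.7690942261822 183.89696141164433
[[-0.0179 -0.9998  0.0077 -0.2114]
 [-0.9939  0.0169 -0.1094  0.5894]
 [ 0.1092 -0.0096 -0.994   0.8429]
 [ 0.      0.      0.      1.    ]]
0.1 [ 0.205  -0.6426  0.2491] [-3.1399  0.      0.3088] 0.08563841779215549
```

View pics/side0.png

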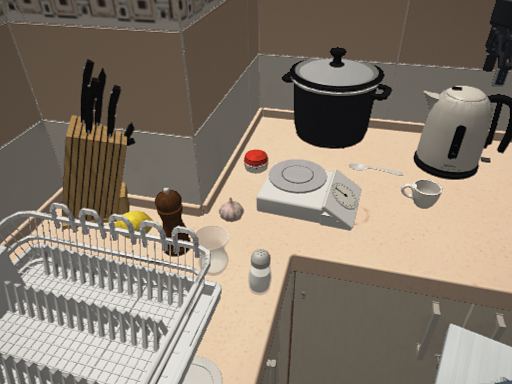

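View pics/top0.png

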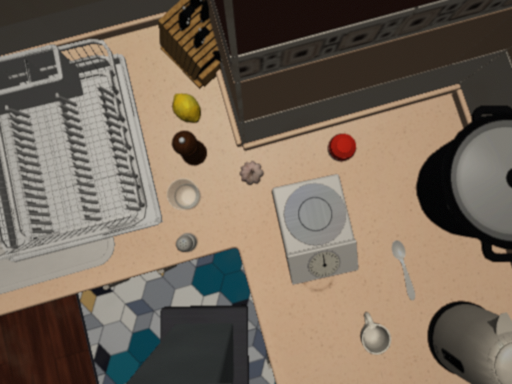

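The side view shows the shaker at about (260,268), nearest the robot, then the glass at (212,245) and the mill at (172,220). The pan is at about (298,176). In the top view the shaker's cap is at about (186,242), the glass at (185,195), the mill at (188,147) and the pan at (315,214).

```bash
python3 - <<'E'
import cv2,numpy as np
s=cv2.imread("pics/side0.png");t=cv2.imread("pics/top0.png")
a=lambda im,x,y,w,h:cv2.resize(im[y:y+h,x:x+w],(400,300),interpolation=cv2.INTER_CUBIC)
cv2.imwrite("pics/c1.png",np.vstack([np.hstack([a(s,220,236,80,60),a(s,250,145,120,90)]),np.hstack([a(t,146,212,80,60),a(t,255,170,120,90)])]))
E
```

```text
(no output)
```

View pics/c1.png

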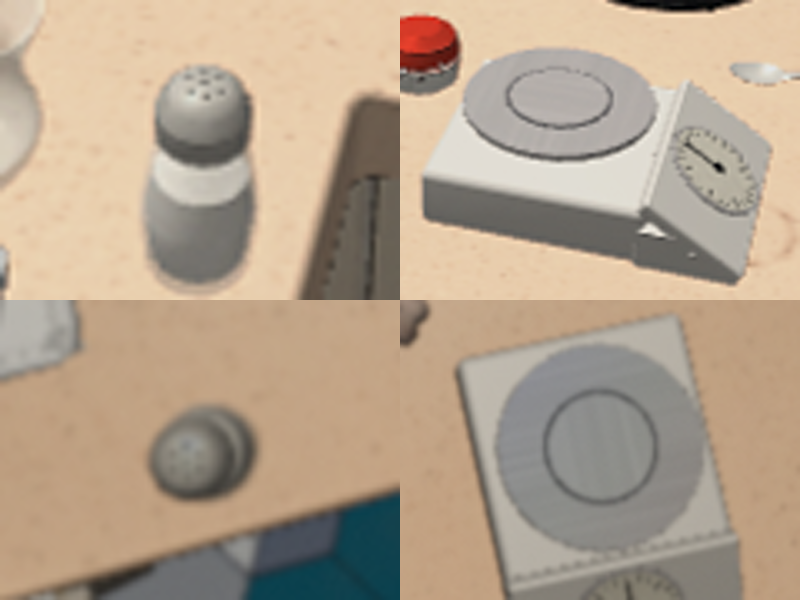

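The crops show the cap's holes centred at about side (261,252.6) and top (183.6,244.4). The pan ring is centred at about side (298,174.4) and top (315,214.1). I'll refine these with masks and triangulate.

```bash
cat > h.py <<'E'
import cv2,numpy as np
from rig import env, viewer, ticket, sense
np.set_printoptions(precision=4,suppress=True)
P={n:viewer.camera_params(n) for n in("side","top")}
def K(p): return np.array([[p["fx"],0,p["cx"]],[0,p["fy"],p["cy"]],[0,0,1.]])
def M(n): return K(P[n])@np.array(P[n]["extrinsics"])[:3]
def tri(a,b):
    X=cv2.triangulatePoints(M("side"),M("top"),np.float64(a).reshape(2,1),np.float64(b).reshape(2,1)).ravel();X=X[:3]/X[3]
    r=[proj(n,X)-np.array(q) for n,q in(("side",a),("top",b))];return X,r
def proj(n,X): u=M(n)@np.append(X,1);return u[:2]/u[2]
def plane(n,px,z):
    E=np.array(P[n]["extrinsics"]);d=E[:3,:3].T@np.linalg.solve(K(P[n]),[*px,1.]);c=-E[:3,:3].T@E[:3,3];return c+d*(z-c[2])/d[2]
E
python3 - <<'E'
from h import *
S=cv2.imread("pics/side0.png");T=cv2.imread("pics/top0.png")
def ring(im,c,r):
    g=cv2.cvtColor(im,6).astype(np.uint8);bh=cv2.morphologyEx(g,cv2.MORPH_BLACKHAT,np.ones((7,7),np.uint8))
    y,x=np.where(bh>18);d=np.hypot(x-c[0],(y-c[1])*r[0]/r[1])
    k=(abs(d-r[0])<5);return cv2.fitEllipse(np.c_[x[k],y[k]].astype(np.float32)),k.sum()
es=ring(S,(298,174.4),(16,9.3));et=ring(T,(315,214),(17,17));print(es,et)
print("pan",tri(es[0][0],et[0][0]))
print("cap holes",tri((261,252.6),(183.6,244.4)))
def blob(im,x,y,w,h):
    hs=cv2.cvtColor(im,cv2.COLOR_BGR2HSV);m=(hs[y:y+h,x:x+w,1]<50).astype(np.uint8)
    n,l,st,c=cv2.connectedComponentsWithStats(m);i=1+st[1:,4].argmax();return st[i]+[x,y,0,0,0],c[i]+[x,y],m
print(blob(S,242,245,36,52)[:2]);print(blob(T,170,228,32,25)[:2])
for q in((174,190),):print(q)
X,_=tri((261,252.6),(183.6,244.4))
for z in(0,.045,.07,.09):print(z,proj("side",[*X[:2],z]),proj("top",[*X[:2],z]))
print("mill knob->",tri((169,192),(182,139)), "glass",plane("top",(185,194),.05))
E
```

```text
(((297.2528381347656, 173.88218688964844), (17.555927276611328, 31.173948287963867), 93.21269226074219), np.int64(122)) (((314.83721923828125, 213.70565795898438), (33.012081146240234, 33.74805450439453), 143.00357055664062), np.int64(210))
pan (array([ 0.5176, -0.3381,  0.0734]), [array([0.2296, 0.0034]), array([-0.1146, -0.2349])])
cap holes (array([ 0.4599, -0.0699,  0.0899]), [array([0.1483, 0.0083]), array([-0.0625, -0.1177])])
(array([248, 249,  23,  44, 810]), array([259.4309, 271.0531]))
(array([177, 234,  19,  17, 267]), array([186.0861, 242.1723]))
(174, 190)
0 [261.4681 287.8116] [190.6504 242.653 ]
0.045 [261.3139 270.8428] [187.2774 243.4257]
0.07 [261.2233 260.8609] [185.2452 243.8911]
0.09 [261.1479 252.5683] [183.5292 244.2842]
mill knob-> (array([ 0.6607, -0.0774,  0.1423]), [array([-1.5878, -0.293 ]), array([0.8934, 1.3566])]) glass [ 0.5647 -0.0658  0.05  ]
```

The rows are not in the units I measure in: shifts go in mm. I convert before sending: 0.295 m is 295, 0.28 m is 280.

```bash
python3 -c "
from h import *
print('cap ctr',tri((260.4,253),(184.2,244)),'rack corner',tri((217,290),(158,222)))"
```

```text
cap ctr (array([ 0.461 , -0.0706,  0.0878]), [array([0.3861, 0.0213]), array([-0.1632, -0.3064])]) rack corner (array([ 0.5082, -0.0039,  0.034 ]), [array([1.0665, 0.1039]), array([-0.4591, -0.7826])])
```

Call:
{"name": "shift_gripper", "arguments": {
  "segments": [
    {"jaw":0.07,"trans":[40,-30,0],"spin":0.05},
    {"jaw":0.07,"trans":[80,-60,0],"spin":0.1},
    {"jaw":0.07,"trans":[120,-90,0],"spin":0.15},
    {"jaw":0.07,"trans":[160,-120,0],"spin":0.2},
    {"jaw":0.07,"trans":[200,-150,0],"spin":0.25},
    {"jaw":0.07,"trans":[240,-180,0],"spin":0.3},
    {"jaw":0.07,"trans":[280,-210,0],"spin":0.309},
    {"jaw":0.07,"trans":[295,-215,0],"spin":0.309},
    {"jaw":0.07,"trans":[295,-215,0],"spin":0.309}
  ]
}}

```text
t: 1.0
eef_pos: [0.4232, -0.3455, 0.2499]
ee_rot: [-3.141, -0.001, 0.007]
force: [-0.5, 0.0, -0.2]
gripper_width: 0.0701
gripper_force: 0.0
```

```bash
python3 -c "
from rig import env, viewer, ticket, sense;s=sense();print(s['t'],s['eef_pos'],s['ee_rot'],s['q'])"
```

```text
1.0 [ 0.42322986 -0.34552286  0.24988852] [-3.14058517e+00 -7.26248672e-04  6.52346412e-03] [ 0.72514551  0.26543815 -0.14196571  1.83517363  0.04151872  1.04386691
 -0.99707047]
```

To row units: -0.2755 m is -275.5, 0.11 m is 110.

Call:
{"name": "shift_gripper", "arguments": {
  "segments": [
    {"jaw":0.07,"trans":[6,-45,0],"spin":0.006},
    {"jaw":0.07,"trans":[12,-90,0],"spin":0.006},
    {"jaw":0.07,"trans":[18,-135,0],"spin":0.006},
    {"jaw":0.07,"trans":[24,-180,0],"spin":0.006},
    {"jaw":0.07,"trans":[30,-225,0],"spin":0.006},
    {"jaw":0.07,"trans":[36,-265,0],"spin":0.006},
    {"jaw":0.07,"trans":[38,-275.5,0],"spin":0.006},
    {"jaw":0.07,"trans":[38,-275.5,40],"spin":0.006},
    {"jaw":0.07,"trans":[38,-275.5,80],"spin":0.006},
    {"jaw":0.07,"trans":[38,-275.5,110],"spin":0.006}
  ]
}}

```text
t: 2.0
eef_pos: [0.4577, -0.0754, 0.138]
ee_rot: [3.141, 0.002, -0.009]
force: [-1.1, -0.5, -0.1]
gripper_width: 0.0699
gripper_force: 0.0
```

```bash
python3 - <<'E'
from h import *
s=sense();print(s['eef_pos'],s['ee_rot'],s['q'],s['t'])
S=viewer.camera("side")[:,:,::-1];T=viewer.camera("top")[:,:,::-1]
cv2.imwrite("pics/c2.png",np.hstack([cv2.resize(S[190:310,200:320],(400,400)),cv2.resize(T[180:300,120:240],(400,400))]))
E
```

```text
[ 0.4577 -0.0754  0.138 ] [ 3.1406  0.0021 -0.0094] [ 0.342   0.292  -0.317   2.1184  0.1334  0.7514 -1.6406] 2.0
```

View pics/c2.png

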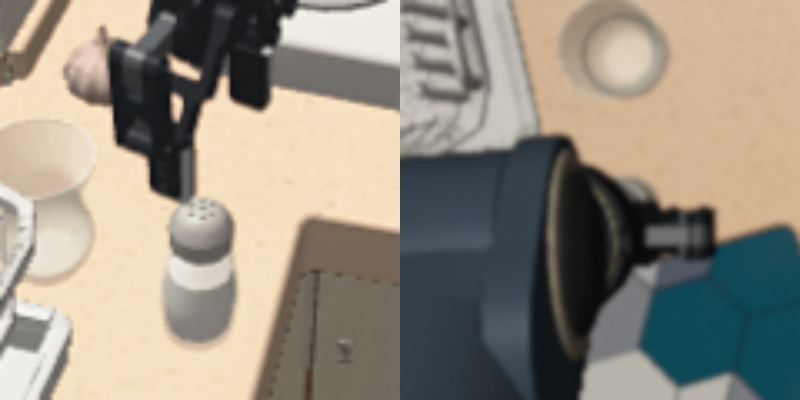

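The side crop shows the open fingers just above the shaker, one on each side of the cap, and the shaker and glass are undisturbed. I'll let the arm settle before correcting.

Call:
{"name": "shift_gripper", "arguments": {
  "segments": [
    {"jaw":0.078},
    {"jaw":0.078},
    {"jaw":0.078}
  ]
}}

```text
t: 2.4
eef_pos: [0.4601, -0.0737, 0.1417]
ee_rot: [3.141, -0.003, -0.007]
force: [0.0, 0.3, -1.2]
gripper_width: 0.0778
gripper_force: 0.0
```

```bash
python3 -c "
from h import *
print(proj('side',sense()['eef_pos']))"
```

```text
[261.9625 228.378 ]
```

Call:
{"name": "shift_gripper", "arguments": {
  "segments": [
    {"jaw":0.078,"trans":[1,-3.5,0]},
    {"jaw":0.078,"trans":[1,-3.5,20]},
    {"jaw":0.078,"trans":[1,-3.5,40]},
    {"jaw":0.078,"trans":[1,-3.5,60]},
    {"jaw":0.078,"trans":[1,-3.5,80]},
    {"jaw":0.078,"trans":[1,-3.5,95]},
    {"jaw":0.078,"trans":[1,-3.5,95]},
    {"jaw":0.078,"trans":[1,-3.5,95]}
  ]
}}

```text
t: 3.2
eef_pos: [0.4605, -0.0694, 0.0456]
ee_rot: [3.142, -0.001, -0.006]
force: [0.4, 0.3, 0.7]
gripper_width: 0.078
gripper_force: 0.0
```

Call:
{"name": "shift_gripper", "arguments": {
  "segments": [
    {"jaw":0.055},
    {"jaw":0.05},
    {"jaw":0.045},
    {"jaw":0.04},
    {"jaw":0.035},
    {"jaw":0.035},
    {"jaw":0.035}
  ],
  "grip_force": 30
}}

```text
t: 3.9
eef_pos: [0.4605, -0.0694, 0.0459]
ee_rot: [3.141, -0.001, -0.006]
force: [-1.5, 0.9, 6.3]
gripper_width: 0.0405
gripper_force: 29.4
```

```bash
python3 - <<'E'
from h import *
S=viewer.camera("side")[:,:,::-1]
cv2.imwrite("pics/c3.png",cv2.resize(S[190:310,190:320],(520,480)))
E
```

```text
(no output)
```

View pics/c3.png

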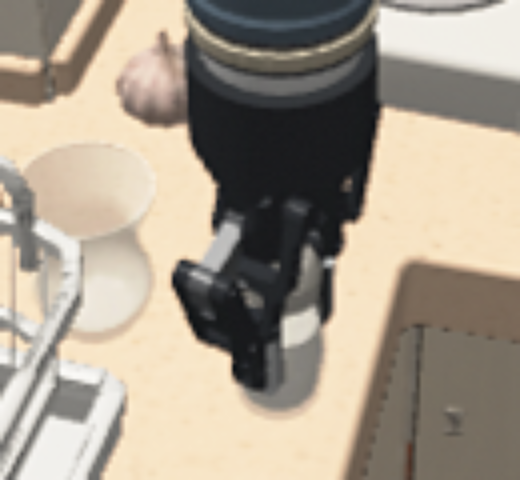

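The grip is firm: the opening is 40.5 mm on the tapered body at 29 N, and the shaker is still upright. The glass at about side (213,250) is untouched. Now I'll lift and check.

To row units: -0.16 m is -160, -0.15 m is -150.

Call:
{"name": "shift_gripper", "arguments": {
  "segments": [
    {"jaw":0.035,"trans":[0,0,-15]},
    {"jaw":0.035,"trans":[0,0,-40]},
    {"jaw":0.035,"trans":[0,0,-80]},
    {"jaw":0.035,"trans":[0,0,-120]},
    {"jaw":0.035,"trans":[0,0,-150]},
    {"jaw":0.035,"trans":[0,0,-160]},
    {"jaw":0.035,"trans":[0,0,-160]},
    {"jaw":0.035,"trans":[0,0,-160]}
  ]
}}

```text
t: 4.75
eef_pos: [0.4588, -0.0697, 0.2035]
ee_rot: [-3.141, 0.003, -0.006]
force: [-0.6, 0.8, -3.0]
gripper_width: 0.0403
gripper_force: 30.9
```

```bash
python3 -c "
from h import *
for n,u in(('side',(297.25,173.88)),('side',(297.5,174.0)),('top',(314.84,213.7))):print(n,plane(n,u,.071))"
```

```text
side [ 0.5195 -0.3413  0.071 ]
side [ 0.5188 -0.3411  0.071 ]
top [ 0.5172 -0.3387  0.071 ]
```

Call:
{"name": "shift_gripper", "arguments": {
  "segments": [
    {"jaw":0.035,"trans":[5,20,0]},
    {"jaw":0.035,"trans":[12,55,0]},
    {"jaw":0.035,"trans":[20,90,0]},
    {"jaw":0.035,"trans":[28,125,0]},
    {"jaw":0.035,"trans":[36,160,0]},
    {"jaw":0.035,"trans":[43,195,0]},
    {"jaw":0.035,"trans":[50,230,0]},
    {"jaw":0.035,"trans":[56,255,0]},
    {"jaw":0.035,"trans":[59.5,266,0]},
    {"jaw":0.035,"trans":[59.5,269,0]}
  ]
}}

```text
t: 5.75
eef_pos: [0.5171, -0.3393, 0.2026]
ee_rot: [-3.14, 0.003, -0.007]
force: [-0.7, 0.0, -1.8]
gripper_width: 0.04
gripper_force: 30.9
```

Call:
{"name": "shift_gripper", "arguments": {
  "segments": [
    {"jaw":0.035},
    {"jaw":0.035},
    {"jaw":0.035},
    {"jaw":0.035}
  ]
}}

```text
t: 6.15
eef_pos: [0.5179, -0.3379, 0.2053]
ee_rot: [-3.142, -0.0, -0.005]
force: [-0.3, 0.3, -2.7]
gripper_width: 0.04
gripper_force: 30.9
```

```bash
python3 - <<'E'
from h import *
S=viewer.camera("side")[:,:,::-1];T=viewer.camera("top")[:,:,::-1]
cv2.imwrite("pics/c4.png",np.hstack([cv2.resize(S[85:235,225:375],(400,400),interpolation=2),cv2.resize(T[140:290,245:395],(400,400),interpolation=2)]))
p=sense()['eef_pos'];print(p,"base px",proj("side",p-[0,0,.0457]))
E
```

```text
[ 0.5179 -0.3384  0.2054] base px [299.302  139.7141]
```

View pics/c4.png

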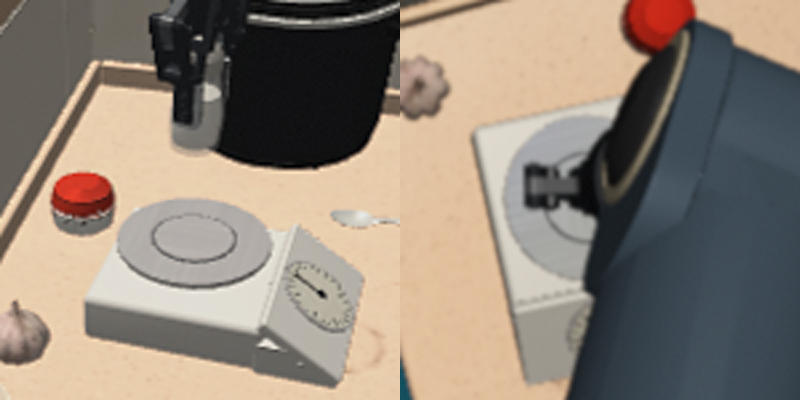

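The shaker hangs upright over the scale. Its base is at about side (299,141), matching the predicted (299.3,139.7), so there is no slip. Next I'll descend, slowly near the pan.

To row units: 0.08 m is 80, 0.001 m is 1.

Call:
{"name": "shift_gripper", "arguments": {
  "segments": [
    {"jaw":0.035,"trans":[0,1,20]},
    {"jaw":0.035,"trans":[0,1,40]},
    {"jaw":0.035,"trans":[0,1,60]},
    {"jaw":0.035,"trans":[0,1,74]},
    {"jaw":0.035,"trans":[0,1,80]},
    {"jaw":0.035,"trans":[0,1,80]},
    {"jaw":0.035,"trans":[0,1,80]},
    {"jaw":0.035,"trans":[0,1,80]}
  ]
}}

```text
t: 7.05
eef_pos: [0.5185, -0.3403, 0.1262]
ee_rot: [3.14, -0.002, -0.006]
force: [0.0, -0.2, -2.1]
gripper_width: 0.0403
gripper_force: 30.9
```

Call:
{"name": "shift_gripper", "arguments": {
  "segments": [
    {"jaw":0.035,"trans":[0,0,2]},
    {"jaw":0.035,"trans":[0,0,4]},
    {"jaw":0.035,"trans":[0,0,6]},
    {"jaw":0.035,"trans":[0,0,7]},
    {"jaw":0.035,"trans":[0,0,7]},
    {"jaw":0.035,"trans":[0,0,7]}
  ]
}}

```text
t: 7.65
eef_pos: [0.5178, -0.34, 0.118]
ee_rot: [-3.142, -0.0, -0.006]
force: [0.5, 0.7, -2.6]
gripper_width: 0.0403
gripper_force: 30.9
```

To row units: 0.003 m is 3, 0.002 m is 2.

Call:
{"name": "shift_gripper", "arguments": {
  "segments": [
    {"jaw":0.035,"trans":[0,0,1]},
    {"jaw":0.035,"trans":[0,0,2]},
    {"jaw":0.035,"trans":[0,0,3]},
    {"jaw":0.035,"trans":[0,0,3]},
    {"jaw":0.035,"trans":[0,0,3]}
  ]
}}

```text
t: 8.15
eef_pos: [0.518, -0.34, 0.1152]
ee_rot: [3.141, -0.0, -0.006]
force: [0.4, 1.0, -0.2]
gripper_width: 0.0404
gripper_force: 31.1
```

```bash
python3 - <<'E'
from h import *
S=viewer.camera("side")[:,:,::-1]
cv2.imwrite("pics/c5.png",cv2.resize(S[115:235,240:360],(480,480),interpolation=2))
E
```

```text
(no output)
```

View pics/c5.png

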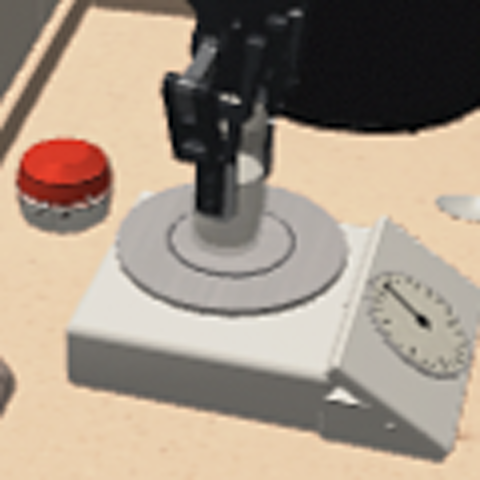

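The shaker stands inside the ring: its base is at about side (297.5,174) and the ring's centre at (298,175). The force is dropping. I'll go 2 mm lower and then release.

Call:
{"name": "shift_gripper", "arguments": {
  "segments": [
    {"jaw":0.035,"trans":[0,0,1]},
    {"jaw":0.035,"trans":[0,0,2]},
    {"jaw":0.035,"trans":[0,0,2]},
    {"jaw":0.035,"trans":[0,0,2]}
  ],
  "grip_force": 20
}}

```text
t: 8.6
eef_pos: [0.518, -0.34, 0.1131]
ee_rot: [3.141, -0.0, -0.006]
force: [0.7, -0.7, -0.5]
gripper_width: 0.0403
gripper_force: 31.2
```

Call:
{"name": "shift_gripper", "arguments": {
  "segments": [
    {"jaw":0.035},
    {"jaw":0.035},
    {"jaw":0.043},
    {"jaw":0.046},
    {"jaw":0.05},
    {"jaw":0.06},
    {"jaw":0.07},
    {"jaw":0.075},
    {"jaw":0.075}
  ]
}}

```text
t: 9.5
eef_pos: [0.5178, -0.34, 0.113]
ee_rot: [3.142, -0.0, -0.006]
force: [-0.4, -0.3, -1.0]
gripper_width: 0.0752
gripper_force: 0.0
```

```bash
python3 - <<'E'
from h import *
S=viewer.camera("side")[:,:,::-1]
cv2.imwrite("pics/c6.png",cv2.resize(S[115:235,240:360],(480,480),interpolation=2))
E
```

```text
(no output)
```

View pics/c6.png

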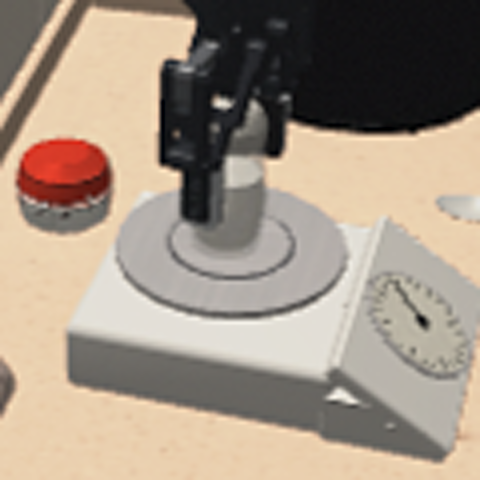

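The fingers are open and the shaker stands upright in the ring. The needle tip has turned to about (338,185). Now I'll rise clear, straight up and below 0.3 m.

To row units: -0.15 m is -150, -0.13 m is -130.

Call:
{"name": "shift_gripper", "arguments": {
  "segments": [
    {"jaw":0.078,"trans":[0,0,-10]},
    {"jaw":0.078,"trans":[0,0,-25]},
    {"jaw":0.078,"trans":[0,0,-45]},
    {"jaw":0.078,"trans":[0,0,-70]},
    {"jaw":0.078,"trans":[0,0,-100]},
    {"jaw":0.078,"trans":[0,0,-130]},
    {"jaw":0.078,"trans":[0,0,-150]},
    {"jaw":0.078,"trans":[0,0,-150]},
    {"jaw":0.078,"trans":[0,0,-150]}
  ]
}}

```text
t: 10.45
eef_pos: [0.5178, -0.3399, 0.264]
ee_rot: [3.141, -0.001, -0.006]
force: [-0.6, -0.0, -1.5]
gripper_width: 0.0781
gripper_force: 0.0
```

Call:
{"name": "shift_gripper", "arguments": {
  "segments": [
    {"jaw":0.078,"trans":[-30,0,0]},
    {"jaw":0.078,"trans":[-60,0,0]},
    {"jaw":0.078,"trans":[-60,0,0]},
    {"jaw":0.078,"trans":[-60,0,0]},
    {"jaw":0.078,"trans":[-60,0,0]},
    {"jaw":0.078,"trans":[-60,0,0]},
    {"jaw":0.078,"trans":[-60,0,0]},
    {"jaw":0.078,"trans":[-60,0,0]}
  ]
}}

```text
t: 11.25
eef_pos: [0.4583, -0.3394, 0.2628]
ee_rot: [-3.141, -0.0, -0.006]
force: [0.3, 0.2, -0.3]
gripper_width: 0.0781
gripper_force: 0.0
```

```bash
python3 - <<'E'
from h import *
S=viewer.camera("side")[:,:,::-1];T=viewer.camera("top")[:,:,::-1]
cv2.imwrite("pics/c7.png",np.hstack([cv2.resize(S[115:265,140:350],(448,320)),cv2.resize(T[110:270,150:310],(320,320))]))
E
```

```text
(no output)
```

View pics/c7.png

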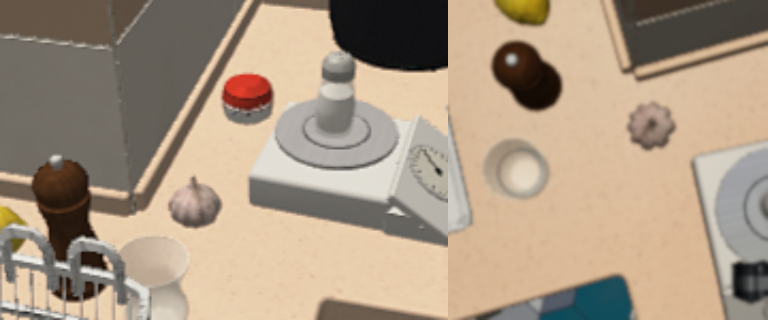

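The shaker stands free and upright inside the ring, with its base at about side (296,176). The mill and glass are both standing and the gripper is clear, so I'm handing in.

```bash
python3 -c "
from rig import env, viewer, ticket, sense;print(ticket.hand_in())"
```

```text
the job is handed in; nothing more can be done
None
```

The salt shaker is standing upright and released on the middle of the scale's pan, about 2–3 mm off centre by the last picture; the pan was lowered only a few millimetres, the pepper mill is still standing, and the job was handed in at about 11 s.

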